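# Pin the swivel holder and open the safety-capped bottle

### The job

The amber bottle clamped in the swivel holder has a push-and-turn safety cap. First lock the swivel: take the headed pin from its stand and push it down through the fork and the lug until its collar is fully home on the fork. Then press the cap down, twist it anticlockwise about a quarter turn until it comes free, lift it off, and finish while still holding the cap level in the gripper directly over the open bottle, some 5 to 10 cm clear of its mouth, with the pin still fully home and everything else on the bench left undisturbed.

Things in the scene. Friction and masses are not known exactly. Their poses are not given: they have to be found in the camera images.
- holder: Base plate (110 x 200 x 12 mm, fixed) of the swivel bottle holder; origin on the bench on the vertical swivel axis, which is also the bottle's axis; its -y axis points to the fork. An aluminium swivel disc on it (84 mm across, top 34 mm above the bench) carries three jaws that clamp the bottle's foot. Until pinned, the disc turns easily and springs back to the aligned position.
- fork_hole (a point): Centre of the hole's mouth in the fork's top, 46 mm above the bench, 105 mm from the swivel axis. The fork is 34 mm wide, upper tine 36 to 46 mm and lower tine 12 to 20 mm above the bench; the swivel disc's lug (26 mm wide, 12 mm thick) lies between them. Vertical holes, 12.5 mm across, through all three, in line at the start.
- pin: Loose steel headed pin, 60 g, upright in its stand. Origin on its axis at the collar's underside; z up. Below: round shaft 10 mm across, 33 mm long, the last 7 mm tapering to 5 mm. Above: collar 22 mm across, 4 mm thick, then a cylindrical head 16 mm across, 4 to 38 mm above the origin, to be gripped. Home when the collar rests on the fork.
- pin_stand: Grey plastic block 50 x 50 x 40 mm, fixed to the bench, with a 13 mm hole 37 mm deep in its top, in which the pin stands; origin at the centre of its underside.
- bottle: Amber bottle, 56 mm across, 74 mm tall, clamped upright on the swivel disc; origin at the centre of its foot, 34 mm above the bench. Body to 42 mm above its foot, shoulder to 50 mm, then a neck 26 mm across with two bayonet lugs. The locked cap's x axis points along the bottle's x axis within about 8 degrees.
- mouth (a point): Centre of the bottle's mouth (top of the neck), 108 mm above the bench. A sprung white sealing plug, 13 mm across, sticks out 6 to 8 mm from it and pushes the cap up.
- cap: Loose round white ribbed cap, 44 mm across, 25 mm tall, 30 g; origin at the centre of its lower edge (97 mm above the bench while locked), z up, x through its two inner tabs. To free: push down 4 to 5.5 mm (hard stop at 6), keep it down and turn it 50 to 125 degrees (80 is good) anticlockwise seen from above, then lift straight off. Clockwise is blocked.
- plug (a joint): Travel of the sprung plug in the bottle's mouth (m), grows downwards: 0.002 under the locked cap, about 0.0065 with the cap pressed down 4.5 mm, 0 when the cap is off. It pushes the cap up with 6 N when locked, about 11 N when pressed.
- amber_bottle: Bystander: amber laboratory bottle with a black cap, 62 mm across, 126 mm tall, standing loose on the bench; origin at the centre of its foot. Not the one in the holder; leave alone.
- powder_jar: Bystander: squat jar with a wide lid, 65 mm across, 80 mm tall; origin at the centre of its foot. Leave alone.
- tape_roll: Bystander: roll of tape lying flat, 68 mm across, 19 mm tall. Leave alone.

How it is judged:
On the way, in this order (a step that is already met when the one before it is completed fails the run):
1. the pin is fully home in the fork (z of pin in the frame of fork_hole below 0.003 m and horizontal distance between pin and fork_hole below 0.004 m and angle between pin's own z axis and vertical below 0.1 rad), for 0.2 s.
2. with the pin home, the cap is pressed down on the bottle (all of step 1 and value of joint plug above 0.0045 m), for 0.05 s.
3. the cap is turned out of its lock, the pin still home (all of step 1 and angle between the x axis of cap and the x axis of bottle, either way round above 0.7 rad), for 0.1 s.
At the end, for the whole second after the job is handed in: The cap is held still in the fingers, upright within 0.3 rad, its lower edge 35 to 200 mm above the bottle's mouth and within 30 mm of its axis, touching nothing but the fingers; the pin is home in the fork (collar within 3 mm of the fork, within 4 mm of the hole's axis) (all of step 1 and z of cap in the frame of mouth between 0.035 and 0.2 m and horizontal distance between cap and mouth below 0.03 m and angle between cap's own z axis and vertical below 0.3 rad and linear speed of cap below 0.03 m/s and contact force between the fingers and cap above 1 N and contact force between cap and holder below 0.1 N and value of joint plug below 0.001 m); the arm keeps its last pose, push and grip.
It fails at once if a bystander (amber bottle, powder jar, tape roll) is moved more than 3 cm (distance of any of amber_bottle, powder_jar, tape_roll from where it was at the start of the episode above 0.03 m).
It also fails if it takes over 58 s, if anything falls off the work surface, if the arm or the gripper's body presses on something with over 40 N, if the wrist force passes 120 N, or if a joint passes its speed limit or range.

### The arm

A 7-joint arm with a two-finger parallel gripper is mounted at the origin on a cart in front of the work surface, level with it; the furniture and walls round the work are solid. World frame = base frame: x ahead of the robot, y to its left, z up, the work surface at z = 0. Lengths are in m, angles in rad, forces in N, time in s.
With the tool pointing down it reaches from about 0.4 to 0.875 m from the base axis. Payload 19.3 kg.
Tool frame: the origin (TCP) lies on the centre line of the jaws, within the pads' length; the fingertips stand 8 mm ahead of it and the grasp point (between the pads) lies 11 mm behind it; z points along the fingers, y is the line along which they close (so a half turn about z gives the same grasp; the last joint's range is limited). The gripper opens to 85 mm and grips with 20 to 120 N. Pads are 22 mm wide; open, the fingers measure 114 mm over their backs; the gripper's body (76 mm by 85 mm) begins 54 mm behind the grasp point. The pads swing forward as they close: fully open they stand 13 mm farther back than shut.
Start: joints at [-1.324, 0.521, -0.036, 1.599, 0.021, 1.021, -0.113], TCP at [0.195, 0.594, 0.239] pointing down, gripper open.
Joint ranges: [-2.91, 2.91], [-0.3, 2.13], [-1.5, 1.42], [0.17, 2.43], [-1.26, 4.41], [0.16, 1.93], [-2.52, 2.52]. Speed limits (rad/s): [1.89, 1.89, 2.39, 2.39, 3.01, 3.01, 3.01].

### API

Orientations are given as [roll, pitch, yaw] about the fixed x, y, z axes, in that order (R = Rz(yaw) Ry(pitch) Rx(roll)).
In Python, from workcell import status, grab_frame, camera_params, bot, search_frame, silhouettes gives the robot as it stands.
- The arm moves only by the shell command python3 -m creep 'ROWS' [FORCE]. ROWS is JSON, a list of rows, each a list of 5 numbers: the shift along the tool's x, y, z in units of 60 mm (1.0 is 60 mm), then the turn about the tool's z in units of 8 degrees (1.0 is 8 degrees), then the opening, from 0 (shut) to 1 (fully open). In form: [[x, y, z, twist, hand], ...]. A call has 1 to 5 rows; each row is the pose to reach, as a shift and turn from the pose commanded when the call began, along the tool's axes at that moment; what a row does not reach only later rows make up. A row lasts 1/8 s, in which the tool goes at most 62.5 mm and 10.7 degrees, less where a joint would pass 70% of its speed; a pose out of reach is approached as far as the arm can. A call with a gripper value outside its range is refused whole. The fingers move at their own pace and stop on an object; FORCE is the grip in N (left out, the last holds). Time passes only in rows, so rows that repeat a pose let the fingers close. It gives the time, the measured TCP pose, the force, the opening and the grip force at its end, in the units of the state.
- status.observe(): the state, without advancing time (a new reading comes with each control period).
- grab_frame(name): name is "scene" or "top"; returns the picture (384x512x3 uint8, blue, green, red); there is no depth.
- camera_params(name): a dict with "K" (3x3 intrinsics, pixels), "rvec" (rotation vector, rad) and "tvec" (3), from world to camera coordinates, as OpenCV has them. Camera axes: x right, y down, z forward; pixel columns grow to the right and rows downward; lengths in m; the calibration is good to about 2 mm. A picture is of the moment at which its call begins. camera_params takes no time and is no camera call.
- bot.job_done(): hands the job in; it is judged then, once.
Trained networks look in the newest picture that a camera, given by its name, has taken for a name from the list of things; names that differ only in an ending like _2 or _b are one class to them, and where a whole thing is asked for, a point or a joint stands for the part that bears it (a point fixed in the world has none). Each returns a list of dicts, best first, with "p" (0 to 1); they miss things now and then, are a little off and sometimes report something else, mostly with a low value. They report only what shows in the picture. A call takes as long as a camera call.
- search_frame(camera, name): "extent" ([left, top, right, bottom] as shares, 0 to 1, of the picture: columns of its width, rows of its height, round what is visible of it).
- silhouettes(camera, name): "mask" (384x512 bool, what is visible of it) and "extent" ([left, top, right, bottom] as shares, 0 to 1, of the picture: columns of its width, rows of its height, round what is visible of it).
The state is a dict: "clock": time; "qpos": joint angles; "qd": joint speeds; "joint_efforts": joint torques, N m; "position": TCP position; "tool_rot": TCP orientation; "force": force on the tool from outside, world axes, zero at the start; "moment": the same for the moment, N m; "grip_width": finger opening in m; "finger_force": force on a finger pad.
Only numpy, scipy, OpenCV 4.12 (cv2) and the standard library are available. Lean on these libraries where they do the work, as an engineer would, in place of code of your own. Each camera call takes 0.05 s, during which the arm holds its last target. There are 200 camera calls.

## Working session

There is one attempt and no reset: what is moved stays moved. The work goes in short steps, Python scripts to look and compute and a shell command to move; the robot and the scene stay as the last step left them, time stands still between calls to the robot, and variables do not carry over. Pictures are saved under pics/ and viewed, at most 10 in all, crops included, and the job is handed in when it is done.

```bash
ls; mkdir -p pics
cat > h.py <<'E'
import numpy as np, cv2
from workcell import status, grab_frame, camera_params, bot, search_frame, silhouettes
E
python3 - <<'E'
from h import *
s=status.observe(); print({k:np.round(v,4).tolist() for k,v in s.items()})
for n in("scene","top"):
    im=grab_frame(n); cv2.imwrite(f"pics/{n}0.png",im)
    p=camera_params(n); R=cv2.Rodrigues(np.array(p["rvec"],float))[0]; print(n,p["K"], -R.T@np.array(p["tvec"]).ravel(), R[2])
    for o in("holder","pin","pin_stand","bottle","cap","amber_bottle","powder_jar","tape_roll"):
        r=search_frame(n,o); print(o,[(round(d["p"],2),(np.array(d["extent"])*[512,384,512,384]).round(1).tolist()) for d in r[:2]])
print(status.observe()["clock"])
E
```

```text
pics
{'clock': 0.0, 'qpos': [-1.3242, 0.522, -0.0363, 1.6, 0.0212, 1.0211, -0.1128], 'qd': [-0.0005, 0.0008, -0.0015, -0.0021, -0.0001, -0.0026, 0.001], 'joint_efforts': [-0.0037, -92.7077, 1.9783, -36.9948, 0.0177, 0.0079, 0.0], 'position': [0.1947, 0.5936, 0.2387], 'tool_rot': [-3.1405, 0.0001, 2.8248], 'force': [-0.3463, -0.9829, -0.0724], 'moment': [0.0018, 0.0251, 0.0116], 'finger_force': 0.0, 'grip_width': 0.0853}
scene [[348.91927669   0.         259.05161022]
 [  0.         348.91927669 190.53094768]
 [  0.           0.           1.        ]] [ 0.24992133 -0.56504286  0.71760947] [ 0.32908942  0.66800538 -0.66743462]
holder [(0.65, [223.9, 176.4, 291.2, 236.9]), (0.42, [309.6, 259.5, 336.1, 292.1])]
pin [(0.63, [320.4, 263.0, 329.2, 277.1])]
pin_stand [(0.68, [306.7, 263.1, 338.0, 294.2])]
bottle [(0.86, [237.0, 176.4, 267.5, 205.6])]
cap [(0.7, [238.8, 162.7, 260.2, 176.0]), (0.58, [230.9, 126.9, 252.8, 152.8])]
amber_bottle [(0.56, [164.5, 128.5, 188.1, 169.2])]
powder_jar [(0.62, [235.2, 127.3, 253.5, 151.9])]
tape_roll [(0.61, [333.4, 229.4, 365.4, 255.7])]
top [[422.85219566   0.         256.84231935]
 [  0.         422.85219566 192.52726059]
 [  0.           0.           1.        ]] [0.42456701 0.06612705 1.22037521] [ 0.11406549 -0.01659245 -0.99333466]
holder [(0.66, [206.5, 167.3, 273.4, 216.3]), (0.3, [216.8, 181.5, 231.6, 195.7])]
pin [(0.15, [329.2, 164.3, 354.5, 188.8])]
pin_stand [(0.62, [331.9, 165.9, 354.3, 188.0])]
bottle [(0.57, [208.7, 179.4, 253.5, 204.8]), (0.48, [341.4, 173.1, 348.8, 179.0])]
cap [(0.6, [340.3, 173.0, 348.3, 178.7])]
amber_bottle [(0.63, [120.6, 241.3, 148.9, 263.3])]
powder_jar [(0.71, [121.4, 148.6, 151.4, 180.2])]
tape_roll [(0.71, [306.1, 122.8, 330.7, 142.8])]
0.9
```

Run:
```python
import cv2
a=cv2.imread("pics/scene0.png"); b=cv2.imread("pics/top0.png")
cv2.imwrite("pics/a.png",cv2.resize(a[110:310,150:380],None,fx=3,fy=3,interpolation=cv2.INTER_CUBIC)[:600])
cv2.imwrite("pics/b.png",cv2.resize(b[110:270,110:370],None,fx=3,fy=3,interpolation=cv2.INTER_CUBIC))
```

```text
(no output)
```

View pics/a.png

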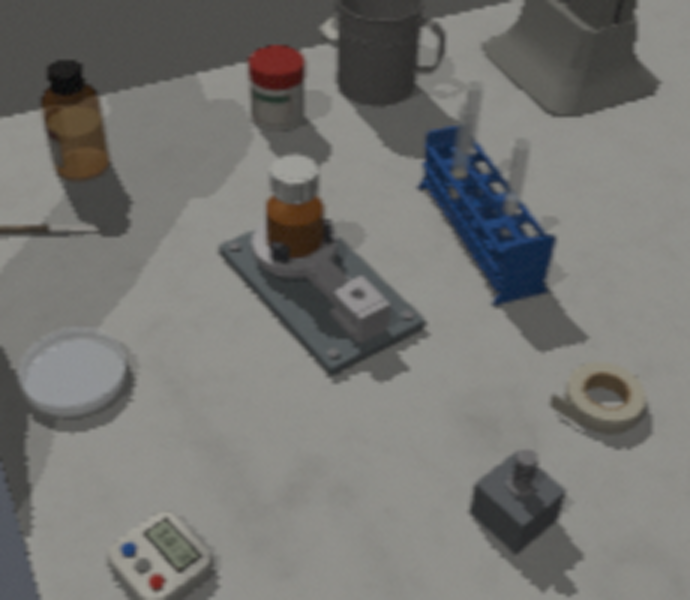

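View pics/b.png

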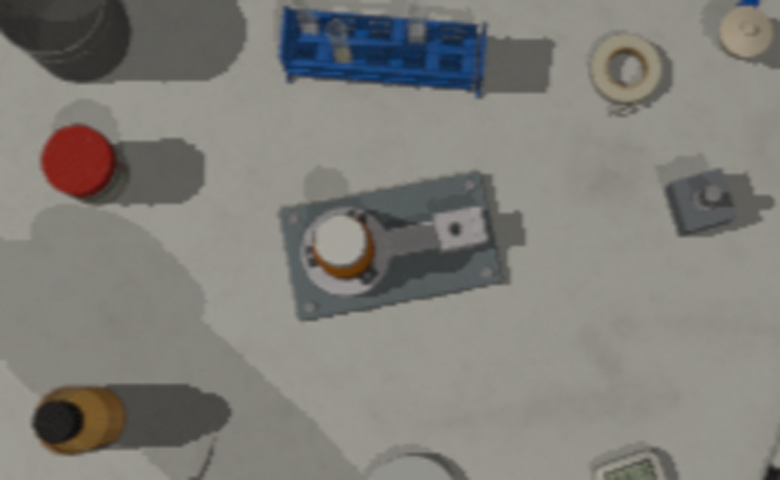

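The top view shows the cap at about crop px (341,240), the fork hole at (455,229) and the pin head at (712,195). In the scene view they are at (295,172), (359,294) and (525,458). Next I turn these into positions.

```bash
cat >> h.py <<'E'
def cam(n):
    p=camera_params(n); return np.array(p["K"],float),cv2.Rodrigues(np.array(p["rvec"],float))[0],np.array(p["tvec"],float).ravel()
def back(n,uv,z):
    K,R,t=cam(n); c=-R.T@t; d=R.T@np.linalg.solve(K,[uv[0],uv[1],1]); return c+d*(z-c[2])/d[2]
def proj(n,X):
    K,R,t=cam(n); q=K@(R@np.array(X,float)+t); return q[:2]/q[2]
def tri(uvs):
    A=[];b=[]
    for n,uv in uvs.items():
        K,R,t=cam(n); d=R.T@np.linalg.solve(K,[uv[0],uv[1],1]); d/=np.linalg.norm(d); P=np.eye(3)-np.outer(d,d); A.append(P); b.append(P@(-R.T@t))
    return np.linalg.lstsq(np.vstack(A),np.hstack(b),rcond=None)[0]
E
python3 - <<'E'
from h import *
f=lambda u,v,ox,oy:((u+.5)/3-.5+ox,(v+.5)/3-.5+oy)
T=lambda u,v:f(u,v,110,110); S=lambda u,v:f(u,v,150,110)
for n,z,t,s in(("cap",.122,(341,240),(295,170)),("hole",.046,(455,229),(359,294)),("pin",.078,(712,194),(525,458))):
    print(n,back("top",T(*t),z).round(4),back("scene",S(*s),z).round(4),tri({"top":T(*t),"scene":S(*s)}).round(4))
for c in((290,208),(485,172),(509,280),(300,321)): print("plate",back("top",T(*c),.012).round(4))
for n,z in(("cap",.122),("pin_stand",.04),("pin",.07)):
  for c in("top","scene"):
    grab_frame(c)
    for r in silhouettes(c,n)[:1]:
        m=r["mask"]; ys,xs=np.nonzero(m); print(n,c,r["p"],m.sum(),xs.mean(),ys.mean(),xs.min(),xs.max(),ys.min(),ys.max())
E
```

```text
cap [0.56   0.1352 0.122 ] [0.5583 0.1343 0.122 ] [0.5595 0.1355 0.1208]
hole [0.5776 0.0335 0.046 ] [0.577  0.0322 0.046 ] [0.5777 0.0335 0.0445]
pin [ 0.6009 -0.2012  0.078 ] [ 0.5975 -0.2029  0.078 ] [ 0.6003 -0.2014  0.0748]
plate [0.6056 0.1906 0.012 ]
plate [0.6369 0.0023 0.012 ]
plate [ 0.5317 -0.0179  0.012 ]
plate [0.4968 0.1821 0.012 ]
cap top 0.78 248 222.66129032258064 189.93951612903226 214 231 182 198
cap scene 0.7 240 247.84166666666667 169.39166666666668 240 256 162 177
pin_stand top 0.89 319 342.3918495297806 177.1191222570533 333 353 167 187
pin_stand scene 0.68 539 321.74582560296847 278.94805194805195 307 337 264 293
pin top 0.56 42 345.0238095238095 175.28571428571428 342 349 172 179
pin scene 0.51 115 324.7391304347826 267.67826086956524 320 329 260 275
```

```bash
cat >> h.py <<'E'
from scipy.spatial.transform import Rotation as Ro
def go(x,y,z,yaw):
    s=status.observe(); R=Ro.from_euler("xyz",s["tool_rot"]).as_matrix()
    d=R.T@(np.array([x,y,z])-s["position"])/.06
    dy=(yaw-np.degrees(s["tool_rot"][2])+180)%360-180
    print("t",round(s["clock"],2),"pos",s["position"].round(4),"rpy",np.degrees(s["tool_rot"]).round(1),"q7",round(s["qpos"][6],2),"| units",d.round(3),"twist",round(-dy/8,2),"| F",np.round(s["force"],1),"w",round(s["grip_width"],4),"ff",np.round(s["finger_force"],1))
if __name__=="__main__":
    import sys; go(*map(float,sys.argv[1:5]))
E
python3 -m creep '[[-0.7,-0.7,0,1.3,0.6],[-1.4,-1.4,0,2.6,0.6],[-2.1,-2.1,0,3.9,0.6],[-2.8,-2.8,0,5.2,0.6],[-3.5,-3.5,0,6.5,0.6]]' 20; python3 h.py .6 -.2015 .14 90
```

```text
clock: 2.12
position: [0.3295, 0.3273, 0.2396]
tool_rot: [3.141, -0.001, 1.911]
force: [1.4, -0.5, 0.1]
grip_width: 0.0511
finger_force: 0.0
t 2.12 pos [0.3295 0.3273 0.2396] rpy [180.   -0.  109.5] q7 -0.48 | units [-9.813  1.306  1.654] twist 2.44 | F [ 1.4 -0.5  0.1] w 0.0511 ff 0.0
```

```bash
python3 -m creep '[[-1,0.13,0,1.2,0.6],[-2,0.26,0,2.4,0.6],[-3,0.4,0,2.4,0.6],[-4,0.53,0,2.4,0.6],[-5,0.66,0,2.4,0.6]]'; python3 h.py .6 -.2015 .14 90
```

```text
clock: 2.75
position: [0.4687, 0.0585, 0.2396]
tool_rot: [3.141, -0.0, 1.583]
force: [1.6, 1.7, 0.6]
grip_width: 0.0514
finger_force: 0.0
t 2.75 pos [0.4687 0.0585 0.2396] rpy [180.   -0.   90.7] q7 -0.06 | units [-4.36   2.136  1.66 ] twist 0.08 | F [1.6 1.7 0.6] w 0.0514 ff 0.0
```

```bash
python3 -m creep '[[-0.9,0.44,0,0.08,0.6],[-1.8,0.88,0.3,0.08,0.6],[-2.7,1.32,0.8,0.08,0.6],[-3.5,1.76,1.2,0.08,0.6],[-4.36,2.14,1.66,0.08,0.6]]'; python3 -m creep '[[0,0,0,0,0.6],[0,0,0,0,0.6]]'; python3 h.py .6 -.2015 .058 90
python3 - <<'E'
from h import *
ims=[grab_frame(n) for n in("scene","top")]
for n in("scene","top"):
    s=status.observe(); print(n,proj(n,s["position"]),proj(n,[.6,-.2015,.078]))
a=cv2.resize(ims[0][210:310,270:380],None,fx=5,fy=5,interpolation=2); b=cv2.resize(ims[1][140:220,300:390],None,fx=4,fy=4,interpolation=2)
c=np.zeros((500,550+360,3),np.uint8)
cv2.imwrite("pics/c.png",cv2.resize(a,None,fx=.8,fy=.8)); cv2.imwrite("pics/d.png",b)
c=np.zeros((400,800,3),np.uint8); c[:400,:440]=cv2.resize(a,(440,400)); c[:320,440:]=b; cv2.imwrite("pics/e.png",c)
E
```

```text
clock: 3.38
position: [0.5994, -0.1994, 0.1399]
tool_rot: [3.141, -0.0, 1.572]
force: [0.7, 0.2, 0.9]
grip_width: 0.051
finger_force: 0.0
clock: 3.62
position: [0.5982, -0.1976, 0.1406]
tool_rot: [-3.141, -0.0, 1.571]
force: [-0.1, 0.1, 0.7]
grip_width: 0.0509
finger_force: 0.0
t 3.62 pos [ 0.5982 -0.1976  0.1406] rpy [-180.   -0.   90.] q7 0.51 | units [-0.065  0.031  1.377] twist -0.0 | F [-0.1  0.1  0.7] w 0.0509 ff 0.0
scene [327.8546096  241.93475779] [325.27016753 261.47875678]
top [350.81774421 171.3768125 ] [347.11534421 174.63956821]
```

View pics/e.png

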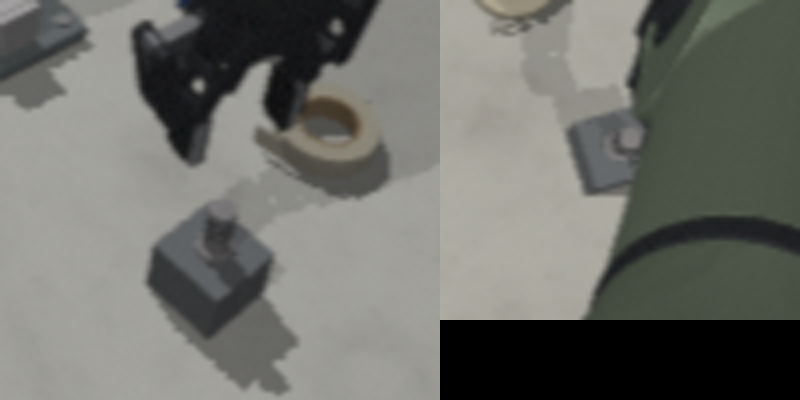

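```bash
python3 -m creep '[[-0.065,0.03,0.3,0,0.6],[-0.065,0.03,0.7,0,0.6],[-0.065,0.03,1.1,0,0.6],[-0.065,0.03,1.37,0,0.6],[-0.065,0.03,1.37,0,0.6]]'; python3 -m creep '[[0,0,0,0,0.6]]'; python3 h.py .6 -.2015 .058 90
```

```text
clock: 4.35
position: [0.5996, -0.2014, 0.0576]
tool_rot: [-3.14, -0.0, 1.571]
force: [-0.1, -0.2, 0.1]
grip_width: 0.0513
finger_force: 0.0
clock: 4.47
position: [0.6005, -0.2019, 0.0593]
tool_rot: [3.141, 0.0, 1.571]
force: [0.0, 0.5, -0.6]
grip_width: 0.0509
finger_force: 0.0
t 4.47 pos [ 0.6005 -0.2019  0.0593] rpy [180.   0.  90.] q7 0.55 | units [ 0.007 -0.008  0.021] twist 0.0 | F [ 0.   0.5 -0.6] w 0.0509 ff 0.0
```

Run:
```python
from h import *
im=grab_frame("scene")
cv2.imwrite("pics/f.png",cv2.resize(im[210:310,270:380],None,fx=5,fy=5,interpolation=2))
```

```text
(no output)
```

View pics/f.png

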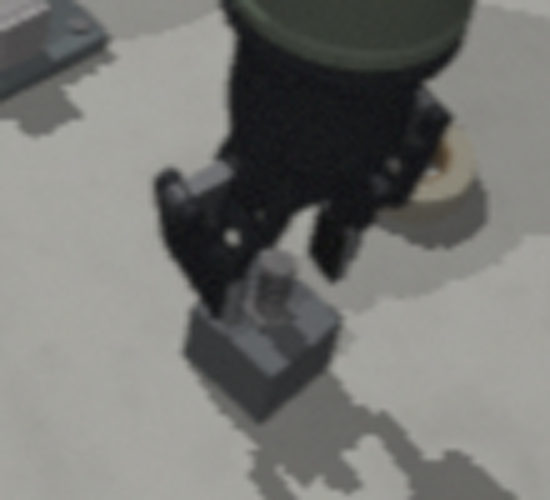

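The pin head, at crop px (275,270), sits between the fingers at about (230,300) and (335,265). I'll close on it.

```bash
python3 -m creep '[[0,0,0,0,0],[0,0,0,0,0],[0,0,0,0,0],[0,0,0,0,0],[0,0,0,0,0]]' 50;python3 -m creep '[[0,0,0,0,0],[0,0,0,0,0],[0,0,-0.2,0,0],[0,0,-0.45,0,0],[0,0,-0.8,0,0]]'; python3 h.py .5775 .033 .13 90
```

```text
clock: 5.15
position: [0.6004, -0.2018, 0.0592]
tool_rot: [3.141, 0.0, 1.571]
force: [-1.6, 0.9, 5.3]
grip_width: 0.0147
finger_force: 48.6
clock: 5.78
position: [0.6001, -0.2019, 0.108]
tool_rot: [-3.142, 0.0, 1.571]
force: [1.3, 0.3, -0.0]
grip_width: 0.0141
finger_force: 48.7
t 5.78 pos [ 0.6001 -0.2019  0.108 ] rpy [-180.    0.   90.] q7 0.53 | units [ 3.915 -0.377 -0.367] twist 0.0 | F [ 1.3  0.3 -0. ] w 0.0141 ff 48.7
```

```bash
python3 -m creep '[[0.7,-0.07,-0.3,0,0],[1.5,-0.15,-0.3,0,0],[2.3,-0.23,-0.3,0,0],[3.2,-0.31,-0.3,0,0],[3.9,-0.37,-0.3,0,0]]';python3 -m creep '[[0,0,0,0,0],[0,0,0,0,0],[0,0,0,0,0]]'; python3 h.py .5775 .033 .115 90;  python3 - <<'E'
from h import *
im=grab_frame("scene"); it=grab_frame("top")
X=status.observe()["position"]
for n in ("scene","top"): print(n,[proj(n,X+[0,0,dz]).round(1).tolist() for dz in(-.0192,-.0522)],proj(n,[.5775,.033,.046]).round(1))
a=cv2.resize(im[150:250,210:320],None,fx=5,fy=5,interpolation=2); b=cv2.resize(it[140:240,200:250+50],None,fx=5,fy=5,interpolation=2)
cv2.imwrite("pics/g.png",a)
E
```

```text
clock: 6.4
position: [0.5779, 0.0346, 0.126]
tool_rot: [3.141, -0.001, 1.572]
force: [0.7, -0.2, -1.2]
grip_width: 0.0148
finger_force: 48.8
clock: 6.78
position: [0.5781, 0.0308, 0.1251]
tool_rot: [3.141, 0.0, 1.569]
force: [-0.9, -0.4, -0.8]
grip_width: 0.0141
finger_force: 48.8
t 6.78 pos [0.5781 0.0308 0.1251] rpy [180.    0.   89.9] q7 0.16 | units [ 0.036 -0.011  0.169] twist -0.01 | F [-0.9 -0.4 -0.8] w 0.0141 ff 48.8
scene [[270.8, 191.6], [270.3, 200.8]] [269.4 207.4]
top [[262.8, 182.9], [262.5, 184.5]] [261.5 186. ]
```

View pics/g.png

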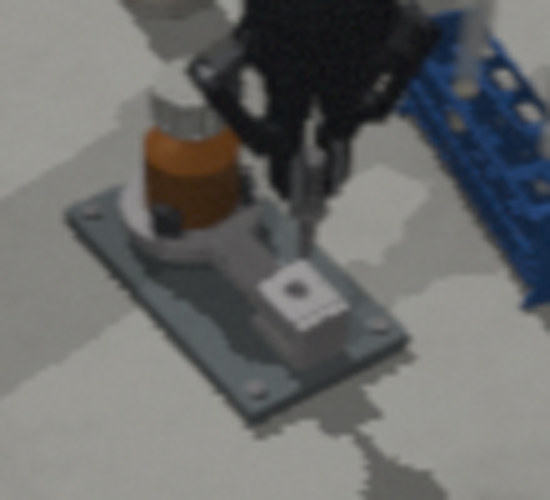

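The pin is held upright with its tip at crop px (307,252), and the hole is at (298,288). I'll correct y and lower until the tip is just above the hole.

```bash
python3 -m creep '[[0.036,-0.01,0.1,0,0],[0.036,-0.01,0.25,0,0],[0.036,-0.01,0.36,0,0],[0.036,-0.01,0.36,0,0],[0.036,-0.01,0.36,0,0]]'; python3 h.py .5775 .033 .09 90;  python3 - <<'E'
from h import *
im=grab_frame("scene"); it=grab_frame("top")
X=status.observe()["position"]
for n in ("scene","top"): print(n,[proj(n,X+[0,0,dz]).round(1).tolist() for dz in(-.0192,-.0522)],proj(n,[.5775,.033,.046]).round(1))
a=cv2.resize(im[170:220,245:295],None,fx=8,fy=8,interpolation=2); b=cv2.resize(it[160:210,237:287],None,fx=8,fy=8,interpolation=2)
cv2.imwrite("pics/i.png",np.clip(np.hstack([a,b])*1.5,0,255).astype(np.uint8))
E
```

```text
clock: 7.5
position: [0.5774, 0.0343, 0.1031]
tool_rot: [3.142, 0.0, 1.571]
force: [-0.4, -0.5, 0.5]
grip_width: 0.0143
finger_force: 48.8
t 7.5 pos [0.5774 0.0343 0.1031] rpy [180.   0.  90.] q7 0.17 | units [-0.021  0.002  0.218] twist 0.0 | F [-0.4 -0.5  0.5] w 0.0143 ff 48.8
scene [[269.7, 197.0], [269.2, 205.8]] [269.4 207.4]
top [[261.4, 184.2], [261.1, 185.8]] [261.5 186. ]
```

View pics/i.png

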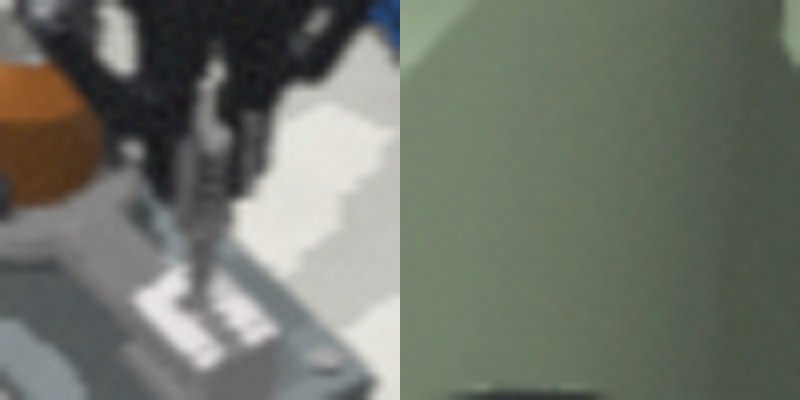

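```bash
python3 -m creep '[[0,-0.01,0.06,0,0],[0,-0.01,0.12,0,0],[0,-0.01,0.18,0,0],[0,-0.01,0.24,0,0],[0,-0.01,0.24,0,0]]'; python3 h.py .5775 .033 .0652 90
```

```text
clock: 8.22
position: [0.5766, 0.0343, 0.0883]
tool_rot: [-3.141, 0.0, 1.571]
force: [-0.5, -0.1, -1.2]
grip_width: 0.0142
finger_force: 48.8
t 8.22 pos [0.5766 0.0343 0.0883] rpy [-180.    0.   90.] q7 0.18 | units [-0.022  0.016  0.385] twist 0.0 | F [-0.5 -0.1 -1.2] w 0.0142 ff 48.8
```

```bash
python3 -m creep '[[0,0,0.06,0,0],[0,0,0.12,0,0],[0,0,0.18,0,0],[0,0,0.24,0,0],[0,0,0.3,0,0]]'; python3 h.py .5775 .033 .0652 90
```

```text
clock: 8.85
position: [0.5767, 0.0343, 0.0703]
tool_rot: [3.142, 0.0, 1.571]
force: [0.1, -0.3, -0.7]
grip_width: 0.0143
finger_force: 48.8
t 8.85 pos [0.5767 0.0343 0.0703] rpy [180.   0.  90.] q7 0.19 | units [-0.022  0.013  0.086] twist 0.0 | F [ 0.1 -0.3 -0.7] w 0.0143 ff 48.8
```

```bash
python3 -m creep '[[0,0,0.03,0,0],[0,0,0.06,0,0],[0,0,0.085,0,0],[0,0,0.11,0,0],[0,0,0.11,0,0]]'; python3 h.py .5775 .033 .0652 90
```

```text
clock: 9.48
position: [0.5769, 0.0343, 0.065]
tool_rot: [3.141, -0.001, 1.571]
force: [-6.5, 0.4, 21.6]
grip_width: 0.0147
finger_force: 51.1
t 9.47 pos [0.5769 0.0343 0.065 ] rpy [180.  -0.  90.] q7 0.2 | units [-0.022  0.01  -0.003] twist -0.0 | F [-6.5  0.4 21.6] w 0.0147 ff 51.1
```

```bash
python3 -m creep '[[0,0,0,0,0.5],[0,0,0,0,0.6],[0,0,0,0,0.6],[0,0,-0.1,0,0.6],[0,0,-0.3,0,0.6]]' 30; python3 -m creep '[[0,0,-0.7,0,1],[0,0,-1.4,0,1],[0,0,-1.9,0,1],[0,0,-1.9,0,1],[0,0,-1.9,0,1]]';python3 h.py .559 .136 .19 90
python3 - <<'E'
from h import *
im=grab_frame("scene")
cv2.imwrite("pics/j.png",np.clip(cv2.resize(im[140:240,215:315],None,fx=5.5,fy=5.5,interpolation=2)*1.4,0,255).astype(np.uint8))
E
```

```text
clock: 10.1
position: [0.5765, 0.0342, 0.0824]
tool_rot: [-3.141, 0.0, 1.571]
force: [0.7, 0.7, 0.2]
grip_width: 0.0513
finger_force: 0.0
clock: 10.72
position: [0.5765, 0.0345, 0.196]
tool_rot: [-3.141, -0.0, 1.571]
force: [-0.4, 0.6, -0.5]
grip_width: 0.0855
finger_force: 0.0
t 10.72 pos [0.5765 0.0345 0.196 ] rpy [-180.   -0.   90.] q7 0.12 | units [ 1.692 -0.291  0.1  ] twist 0.0 | F [-0.4  0.6 -0.5] w 0.0855 ff 0.0
```

View pics/j.png

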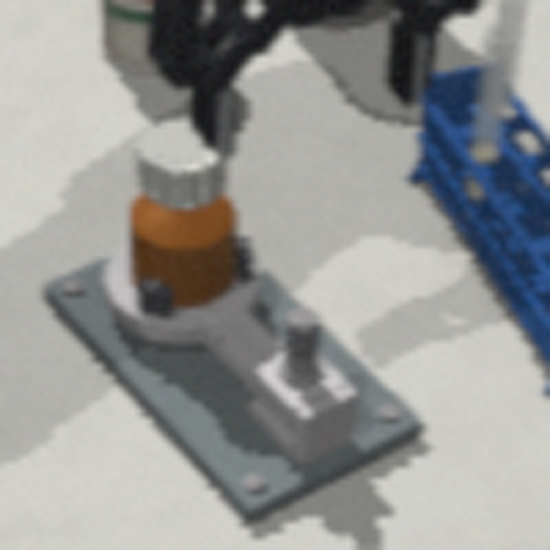

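The pin stands upright in the fork, with its head top at crop px (303,322) and its collar on the white fork top. I'll check the seated height and move over the cap.

```bash
python3 - <<'E'
from h import *
X=[.577,.034]
print("head top pred home",proj("scene",X+[.084]),"5mm high",proj("scene",X+[.089]),"seen",215+303/5.5-.4,140+322/5.5-.4)
print("cap top",back("scene",(215+180.5/5.5-.4,140+149/5.5-.4),.122), proj("scene",[.559,.136,.122]))
E
python3 -m creep '[[0.6,-0.1,0,0,1],[1.2,-0.2,0,0,1],[1.69,-0.29,0,0,1],[1.69,-0.29,0,0,1],[1.69,-0.29,0,0,1]]'; python3 h.py .559 .136 .15 90
python3 - <<'E'
from h import *
im=grab_frame("scene")
cv2.imwrite("pics/k.png",np.clip(cv2.resize(im[110:210,195:295],None,fx=5.5,fy=5.5,interpolation=2)*1.4,0,255).astype(np.uint8))
E
```

```text
head top pred home [269.62167671 197.08796838] 5mm high [269.69892343 195.71120196] seen 269.69090909090914 198.14545454545456
cap top [0.55613228 0.13346714 0.122     ] [247.99755244 165.91893963]
clock: 11.4
position: [0.5591, 0.135, 0.1955]
tool_rot: [-3.141, 0.001, 1.571]
force: [-1.0, -0.2, -0.7]
grip_width: 0.0853
finger_force: 0.0
t 11.4 pos [0.5591 0.135  0.1955] rpy [-1.8e+02  1.0e-01  9.0e+01] q7 -0.06 | units [ 0.017 -0.001  0.758] twist -0.0 | F [-1.  -0.2 -0.7] w 0.0853 ff 0.0
```

View pics/k.png

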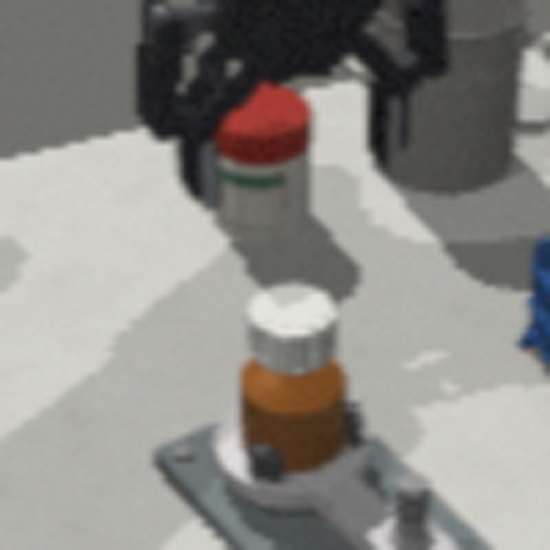

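The gripper is centred over the cap at crop px (292,305). Now I descend to cap height.

```bash
python3 -m creep '[[0.01,-0.01,0.5,0,1],[0.01,-0.01,0.9,0,1],[0.01,-0.01,1.3,0,1],[0.01,-0.01,1.54,0,1],[0.01,-0.01,1.54,0,1]]'; python3 h.py .559 .136 .103 90
```

```text
clock: 12.08
position: [0.5585, 0.1356, 0.103]
tool_rot: [-3.14, 0.001, 1.57]
force: [-0.9, 0.6, -0.2]
grip_width: 0.0854
finger_force: 0.0
t 12.07 pos [0.5585 0.1356 0.103 ] rpy [-179.9    0.    90. ] q7 -0.0 | units [ 0.007  0.009 -0.   ] twist -0.01 | F [-0.9  0.6 -0.2] w 0.0854 ff 0.0
```

```bash
python3 -m creep '[[0,0,0,0,0.6],[0,0,0,0,0.5],[0,0,0,0,0.4],[0,0,0,0,0.3],[0,0,0,0,0.3]]' 25; python3 h.py .559 .136 .103 90;python3 -m creep '[[0,0,0,0,0.3],[0,0,0,0,0.3]]' 80; python3 h.py .559 .136 .103 90
```

```text
clock: 12.7
position: [0.559, 0.1365, 0.1042]
tool_rot: [3.141, -0.0, 1.571]
force: [-1.3, -0.0, 5.6]
grip_width: 0.0436
finger_force: 26.0
t 12.7 pos [0.559  0.1365 0.1042] rpy [180.  -0.  90.] q7 -0.0 | units [-0.008 -0.     0.02 ] twist 0.0 | F [-1.3 -0.   5.6] w 0.0436 ff 26.0
clock: 12.95
position: [0.559, 0.1365, 0.1042]
tool_rot: [3.141, -0.0, 1.571]
force: [-1.1, -0.1, 5.1]
grip_width: 0.0418
finger_force: 80.0
t 12.95 pos [0.559  0.1365 0.1042] rpy [180.  -0.  90.] q7 -0.0 | units [-0.008 -0.     0.02 ] twist 0.0 | F [-1.1 -0.1  5.1] w 0.0418 ff 80.0
```

```bash
python3 -m creep '[[0,0,0.03,0,0.3],[0,0,0.06,0,0.3],[0,0,0.08,0,0.3],[0,0,0.08,0,0.3]]'; python3 h.py .559 .136 .103 90
```

```text
clock: 13.45
position: [0.559, 0.1365, 0.0995]
tool_rot: [3.141, -0.001, 1.571]
force: [-3.0, -0.3, 10.8]
grip_width: 0.0419
finger_force: 80.4
t 13.45 pos [0.559  0.1365 0.0995] rpy [180.  -0.  90.] q7 -0.0 | units [-0.008 -0.001 -0.058] twist 0.0 | F [-3.  -0.3 10.8] w 0.0419 ff 80.4
```

```bash
python3 -m creep '[[0,0,0,-1,0.3],[0,0,0,-2,0.3],[0,0,0,-3,0.3],[0,0,0,-4,0.3],[0,0,0,-5,0.3]]'; python3 h.py .559 .136 .103 90; python3 -c "
from h import *
s=status.observe(); print(np.round(s['moment'],2))"
```

```text
clock: 14.08
position: [0.5588, 0.1367, 0.0996]
tool_rot: [3.141, -0.0, 2.274]
force: [-4.9, 1.4, 11.4]
grip_width: 0.0415
finger_force: 80.4
t 14.07 pos [0.5588 0.1367 0.0996] rpy [180.   -0.  130.3] q7 0.53 | units [-0.011 -0.005 -0.057] twist 5.03 | F [-4.9  1.4 11.4] w 0.0415 ff 80.4
[ 0.18  1.03 -0.1 ]
```

```bash
python3 -m creep '[[0,0,0,-1,0.3],[0,0,0,-2,0.3],[0,0,0,-3,0.3],[0,0,0,-4,0.3],[0,0,0,-5.2,0.3]]'; python3 h.py .559 .136 .103 90; python3 -m creep '[[0,0,0,0,0.3],[0,0,-0.05,0,0.3],[0,0,-0.12,0,0.3],[0,0,-0.2,0,0.3],[0,0,-0.3,0,0.3]]'; python3 h.py .559 .136 .18 90
```

```text
clock: 14.7
position: [0.5585, 0.1366, 0.0995]
tool_rot: [3.142, -0.0, 3.0]
force: [-6.8, -0.0, 10.0]
grip_width: 0.042
finger_force: 80.4
t 14.7 pos [0.5585 0.1366 0.0995] rpy [180.   -0.  171.9] q7 1.09 | units [-0.01  -0.008 -0.059] twist 10.24 | F [-6.8 -0.  10. ] w 0.042 ff 80.4
clock: 15.32
position: [0.5588, 0.1363, 0.1171]
tool_rot: [-3.142, 0.0, 2.995]
force: [0.6, -0.4, -0.6]
grip_width: 0.0417
finger_force: 81.0
t 15.32 pos [0.5588 0.1363 0.1171] rpy [-180.     0.   171.6] q7 1.08 | units [-0.004 -0.005 -1.048] twist 10.2 | F [ 0.6 -0.4 -0.6] w 0.0417 ff 81.0
```

```bash
python3 -m creep '[[0,0,-0.3,0,0.3],[0,0,-0.7,0,0.3],[0,0,-1.1,0,0.3],[0,0,-1.1,0,0.3],[0,0,-1.1,0,0.3]]'; python3 -m creep '[[0,0,0,0,0.3],[0,0,0,0,0.3],[0,0,0,0,0.3]]'; python3 h.py .559 .136 .18 90
python3 - <<'E'
from h import *
im=grab_frame("scene")
cv2.imwrite("pics/l.png",np.clip(cv2.resize(im[120:230,205:305],None,fx=5,fy=5,interpolation=2)*1.4,0,255).astype(np.uint8))
E
```

```text
clock: 15.95
position: [0.5587, 0.1363, 0.1831]
tool_rot: [3.141, 0.0, 2.995]
force: [-0.8, 0.3, -0.8]
grip_width: 0.0421
finger_force: 81.0
clock: 16.32
position: [0.5586, 0.1364, 0.1825]
tool_rot: [-3.141, -0.0, 2.995]
force: [0.3, -0.7, -0.7]
grip_width: 0.0422
finger_force: 81.0
t 16.32 pos [0.5586 0.1364 0.1825] rpy [-180.    -0.   171.6] q7 1.09 | units [-0.007 -0.005  0.042] twist 10.2 | F [ 0.3 -0.7 -0.7] w 0.0422 ff 81.0
```

View pics/l.png

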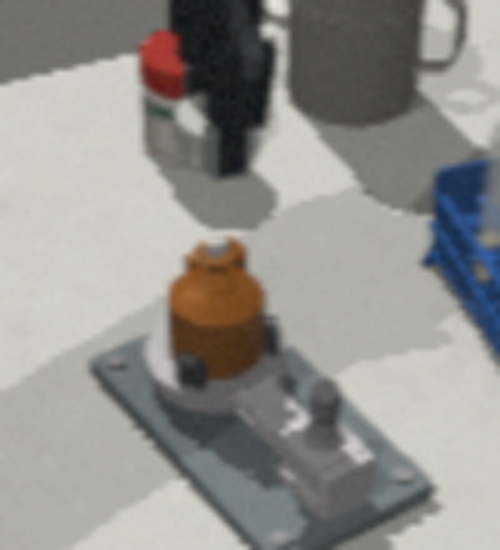

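The bottle is open: its plug shows at crop px (217,245). The cap is held in the fingers at about (210,150), and the pin stands home at (323,405). I'm handing in.

```bash
python3 -c "
from h import *
print(bot.job_done())"
```

```text
the job is handed in; nothing more can be done
None
```

I handed the job in at about 16 s of the 58 s limit. The pin was home in the fork, and the cap, turned free, was held level about 7 cm above the open bottle's mouth; no verdict came back.

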